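# Shut the vial warmer and click its start key

## Task

Push the vial warmer's front door shut until it seats on its catch. Then press the green start key just until you feel it click, no further (do not run it down towards its end stop), and let it go. Do not press the red key, and leave the bottle, tin and vial beside the warmer where they stand.

Things in the scene. Friction and masses are not known exactly. Their poses are not given: they have to be found in the camera images.
- warmer: white vial warmer fixed to the bench, a box 140 deep (x) x 190 wide (y) x 105 high mm with a black keypad overlay on its flat top; origin at the centre of its underside, x points from the door side to the back, y to the door's hinge side, z up; it does not move when pushed
- door_hinge (a point): point on the door's upright hinge axis, 73 mm above the bench; it lies 70 mm in front of the warmer's origin (its -x) and 89 mm to its left (+y). The door swings about the vertical through it
- door_push (a point): point on the outer face of the door, 125 mm from the hinge towards the free edge, 73 mm above the bench; moves with the door; its z axis is up and its -x axis is the outward normal of the door's face. The door is a flat white panel, 180 wide x 85 high x 12 mm thick, reaching from 18 to 103 mm above the bench; with the door shut its outer face lies 83 mm in front of the warmer's origin
- door (a joint): opening angle of the door (rad): 0 is fully shut and seated, 0.45 to 0.85 at the start, 1.3 is the limit. The door stays where it is left. In the last 0.09 rad a spring roller catch resists with up to about 11 N of push at door_push, then gives way and pulls the door home to a rigid stop at 0; short of that the door rests ajar
- start_ring_centre (a point): centre of the top of the dark ring (37 mm wide, 2 mm high, flat on the warmer's deck, so 107 mm above the bench) out of which the green start key stands. The key is a round green cap 26 mm in diameter, centred on this point; its top stands 13 to 23 mm above it when free (differs every time). It moves straight down. The green key may be the left or the right one of the two
- dome (a joint): travel (m) of the snap dome hidden under the green key, 0 untouched, grows downward. The key first sinks 0.5 to 7 mm (unseen, differs every time) against a light spring of 0.5 to 1.2 N and meets the dome; the push then peaks at about 8 N within the dome's first 1 to 2 mm and drops to about 4 N between 3 and 5 mm: that drop is the click. Past 5.8 mm it climbs again; rigid end at 8.5 mm
- stop_ring_centre (a point): the same point of the ring round the red stop key, about 90 mm beside the green one; that key is alike but red, and is not to be pressed
- stop_key (a joint): travel (m) of the red key, 0 is free; not to be pressed
- bottle: brown reagent bottle with black cap, 62 mm across, 125 mm high, stands to the left of the warmer; origin at its underside; bystander
- tin: round tin with a red lid disc, 65 mm across, 26 mm high, right of the warmer; origin at its underside; bystander
- vial: small vial standing upright, 12 mm across, 34 mm high, right of the warmer; origin at its underside; bystander

How it is judged:
By the outcome, as a careful person would: the job done as asked, in the order asked, and still so for the second after the job is handed in, with the robot touching nothing.
It also fails if it takes over 61 s, if anything falls off the work surface, if the arm or the gripper's body presses on something with over 40 N, if the wrist force passes 120 N, or if a joint passes its speed limit or range.

## Robot

A 6-joint arm with a two-finger parallel gripper is mounted at the origin on a cart in front of the work surface, level with it; the furniture and walls round the work are solid. World frame = base frame: x ahead of the robot, y to its left, z up, the work surface at z = 0. Lengths are in m, angles in degrees, forces in N, time in s.
With the tool pointing down it reaches from about 0.25 to 0.725 m from the base axis. Payload 9.7 kg.
Tool frame: the origin (TCP) lies midway between the tips of the shut fingers; the grasp point (between the pads) lies 19 mm behind it; z points along the fingers, y is the line along which they close (so a half turn about z gives the same grasp; the last joint's range is limited). The gripper opens to 85 mm and grips with 20 to 120 N. Pads are 22 mm wide; open, the fingers measure 114 mm over their backs; the gripper's body (76 mm by 85 mm) begins 54 mm behind the grasp point. The pads swing forward as they close: fully open they stand 13 mm farther back than shut.
Start: joints at [73.396, 4.979, 10.078, 95.1, 0, 90], TCP at [0.157, 0.527, 0.231] pointing down, gripper open.
Joint ranges: [-179.16, 179.16], [-48.56, 103.87], [-65.8, 70.77], [-126.05, 130.52], [-82.76, 87.17], [-180, 180]. Speed limits (degrees/s): [127.2, 127.2, 147.25, 180, 180, 180].

## Interface

Orientations are given as [roll, pitch, yaw] about the fixed x, y, z axes, in that order (R = Rz(yaw) Ry(pitch) Rx(roll)).
In Python, from workcell import bot gives the robot as it stands.
- The arm moves only by the shell command python3 -m crank 'ROWS' [FORCE]. ROWS is JSON, a list of rows, each an object with "gripper": the finger opening in mm, from 0 to 85.4; "travel": the shift along the tool's x, y, z in mm, a list of three; "twist": the turn, a rotation vector about the tool's x, y, z in rad, a list of three. In form: [{"gripper": gripper, "travel": [tx, ty, tz], "twist": [rx, ry, rz]}, ...]. A call has 1 to 12 rows; each row shifts and turns the commanded pose from where the row before left it, along the tool's axes as they then stand; what a row does not reach is not made up. A row lasts 1/8 s, in which the tool goes at most 62.5 mm and 10.7 degrees, less where a joint would pass 70% of its speed; a pose out of reach is approached as far as the arm can. A call is refused whole if a number of a shift passes 62.5 or a number of a turn 0.188, either way. A call with a gripper value outside its range is refused whole. The fingers move at their own pace and stop on an object; FORCE is the grip in N (left out, the last holds). Time passes only in rows, so rows that do not move let the fingers close. It gives the time, the measured TCP pose, the force, the opening and the grip force at its end, in the units of the state.
- bot.get_obs(): the state, without advancing time (a new reading comes with each control period).
- bot.camera(name): name is "scene" or "side" or "wrist"; returns the picture (480x640x3 uint8, red, green, blue); there is no depth.
- bot.calibration(name): a dict with "vfov" (degrees; the focal length in pixels is half the picture's height over the tangent of half this angle, whatever the lens; pixels are square), "cx", "cy" (the principal point, pixels), "camera_from_world" (4x4, takes a point from world to camera coordinates). Camera axes: x right, y down, z forward; pixel columns grow to the right and rows downward; lengths in m; the calibration is good to about 2 mm. A picture is of the moment at which its call begins: read the wrist's pose just before it. calibration takes no time and is no camera call; for the wrist camera it gives the pose at the moment of the call.
- bot.job_done(): hands the job in; it is judged then, once.
The state is a dict: "time": time; "q": joint angles; "qd": joint speeds; "joint_efforts": joint torques, N m; "ee_pos": TCP position; "tcp_rot": TCP orientation; "wrist_force": force on the tool from outside, world axes, zero at the start; "torque": the same for the moment, N m; "opening": finger opening in m; "grasp_force": force on a finger pad.
Only numpy, scipy, OpenCV 4.12 (cv2) and the standard library are available. Lean on these libraries where they do the work, as an engineer would, in place of code of your own. Each camera call takes 0.05 s, during which the arm holds its last target. There are 200 camera calls.

## Working session

There is one attempt and no reset: what is moved stays moved. The work goes in short steps, Python scripts to look and compute and a shell command to move; the robot and the scene stay as the last step left them, time stands still between calls to the robot, and variables do not carry over. Pictures are saved under pics/ and viewed, at most 10 in all, crops included, and the job is handed in when it is done.

```bash
mkdir -p pics; ls; python3 - <<'E'
from workcell import bot
import cv2,numpy as np
o=bot.get_obs();print(o)
for n in("scene","side"):
    im=bot.camera(n);cv2.imwrite(f"pics/{n}0.png",im[...,::-1]);c=bot.calibration(n);print(n,c["vfov"],c["cx"],c["cy"],np.round(c["camera_from_world"],3).tolist())
E
```

```text
pics
{'time': 0.0, 'q': array([ 7.33945988e+01,  5.01133854e+00,  1.00335609e+01,  9.51001525e+01,
       -1.18953320e-03,  8.99999281e+01]), 'qd': array([-0.01360518,  0.00273607,  0.04703495,  0.03328249,  0.05971725,
       -0.04856543]), 'joint_efforts': array([ 6.89547469e-04, -5.20388031e+01,  4.64805257e+01,  1.65151973e-02,
        1.53499495e-04,  7.89862383e-06]), 'ee_pos': array([0.15711566, 0.52683188, 0.23057279]), 'tcp_rot': array([-1.79922070e+02,  1.18943436e-03,  1.63394672e+02]), 'wrist_force': array([0.17162393, 0.48487311, 1.03933804]), 'torque': array([-0.00687727, -0.01495421,  0.02624963]), 'grasp_force': 0.0, 'opening': 0.08596114176311674}
scene 49.3594731261928 320.7859116138059 244.6776731872363 [[-0.672, -0.741, -0.004, 0.157], [-0.338, 0.311, -0.888, 0.342], [0.659, -0.595, -0.459, 0.401], [0.0, 0.0, 0.0, 1.0]]
side 44.24898327268444 312.52513997683803 235.11758795961012 [[-0.915, -0.403, 0.019, 0.398], [-0.291, 0.626, -0.723, 0.388], [0.279, -0.667, -0.691, 0.616], [0.0, 0.0, 0.0, 1.0]]
```

View pics/scene0.png

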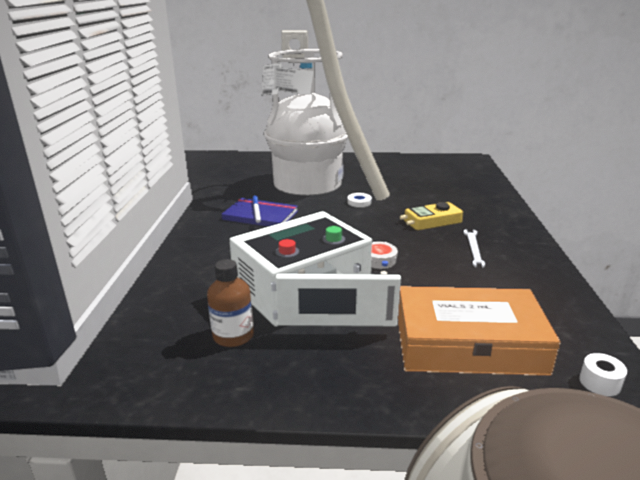

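View pics/side0.png

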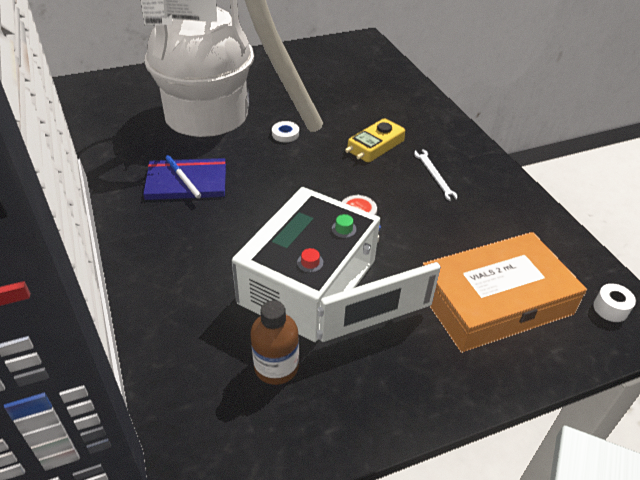

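The scene shows the warmer's deck with the red key at about (288,247) and the green at (334,235). The door is open towards the lower right, its free top corner at about (400,277). In the side view green is at (344,225), red at (311,259) and the door's free top corner at (438,266). An orange box sits near the free edge and the bottle near the hinge.

```bash
cat > h.py <<'E'
import cv2,numpy as np
def cal(c):
    f=240/np.tan(np.radians(c["vfov"]/2));K=np.array([[f,0,c["cx"]],[0,f,c["cy"]],[0,0,1]])
    return K,np.array(c["camera_from_world"])
def ray(c,uv):
    K,T=cal(c);R=T[:3,:3];return -R.T@T[:3,3],R.T@np.linalg.solve(K,[*uv,1])
def plane(c,uv,z):
    o,d=ray(c,uv);return o+d*(z-o[2])/d[2]
def tri(cs,uvs):
    A=0;b=0
    for c,uv in zip(cs,uvs):
        o,d=ray(c,uv);d=d/np.linalg.norm(d);P=np.eye(3)-np.outer(d,d);A=A+P;b=b+P@o
    return np.linalg.solve(A,b)
def blob(im,col):
    h=cv2.cvtColor(im,cv2.COLOR_RGB2HSV);H,S,V=cv2.split(h)
    m=(S>150)&(V>60)&(((H>50)&(H<80)) if col=='g' else ((H<6)|(H>174)))
    n,l,s,c=cv2.connectedComponentsWithStats(m.astype(np.uint8))
    return sorted([(int(s[i,4]),s[i,:4].tolist(),c[i].round(1).tolist()) for i in range(1,n) if s[i,4]>40],reverse=True)
E
python3 - <<'E'
from h import *
from workcell import bot
N=("scene","side");cs=[bot.calibration(n) for n in N]
for n in N:
    im=cv2.imread(f"pics/{n}0.png")[...,::-1].copy()
    print(n,[blob(im,k)[:4] for k in'gr'])
P=dict(left=((232,240),(235,263)),back=((320,215),(303,190)),right=((370,243),(379,219)),front=((275,285),(318,296)),doorfree=((400,277),(438,266)),doorh=((277,281),(322,304)),doorfreebot=((397,325),(432,303)),bottlecap=((227,268),(273,310)))
for k,(a,b) in P.items(): print(k,tri(cs,[a,b]).round(3),[plane(c,u,.105).round(3)[:2].tolist() for c,u in zip(cs,(a,b))])
for p in [(400,300),(400,370),(550,370),(550,300),(400,290),(540,290)]: print('box',p,plane(cs[0],p,.06).round(3))
for p in [(424,264),(460,300),(585,290),(535,234)]: print('boxside',p,plane(cs[1],p,.06).round(3))
print(plane(cs[1],(463,347),0),plane(cs[1],(583,310),0))
a=[cv2.imread(f"pics/{n}0.png") for n in N]
z=[cv2.resize(a[0][190:350,190:430],None,fx=2.5,fy=2.5,interpolation=3),cv2.resize(a[1][170:360,220:460],None,fx=2.5,fy=2.5,interpolation=3)]
cv2.imwrite("pics/z0.png",z[0]);cv2.imwrite("pics/z1.png",z[1])
E
```

```text
scene [[], [(133, [279, 239, 16, 14], [287.3, 244.0]), (45, [378, 245, 13, 8], [385.3, 248.4])]]
side [[], [(487, [0, 281, 29, 25], [12.6, 293.0]), (287, [301, 248, 19, 20], [309.8, 257.4]), (146, [347, 199, 24, 13], [361.2, 203.7]), (62, [177, 162, 48, 3], [201.5, 163.3])]]
left [ 0.622 -0.154  0.102] [[0.618, -0.153], [0.62, -0.149]]
back [ 0.602 -0.334  0.102] [[0.595, -0.325], [0.601, -0.334]]
right [ 0.472 -0.327  0.096] [[0.458, -0.311], [0.469, -0.32]]
front [ 0.5   -0.155  0.078] [[0.46, -0.119], [0.492, -0.142]]
doorfree [ 0.363 -0.271  0.098] [[0.357, -0.264], [0.362, -0.262]]
doorh [ 0.486 -0.143  0.09 ] [[0.467, -0.128], [0.482, -0.132]]
doorfreebot [ 0.359 -0.27   0.018] [[0.284, -0.173], [0.352, -0.194]]
bottlecap [ 0.532 -0.089  0.115] [[0.546, -0.096], [0.535, -0.097]]
box (400, 300) [ 0.36  -0.273  0.06 ]
box (400, 370) [ 0.26  -0.154  0.06 ]
box (550, 370) [ 0.137 -0.289  0.06 ]
box (550, 300) [ 0.211 -0.437  0.06 ]
box (400, 290) [ 0.378 -0.295  0.06 ]
box (540, 290) [ 0.234 -0.452  0.06 ]
boxside (424, 264) [ 0.387 -0.302  0.06 ]
boxside (460, 300) [ 0.321 -0.255  0.06 ]
boxside (585, 290) [ 0.16 -0.35  0.06]
boxside (535, 234) [ 0.245 -0.44   0.06 ]
[ 0.29761636 -0.22489995  0.        ] [ 1.45643667e-01 -3.69574753e-01  1.11022302e-16]
```

View pics/z1.png

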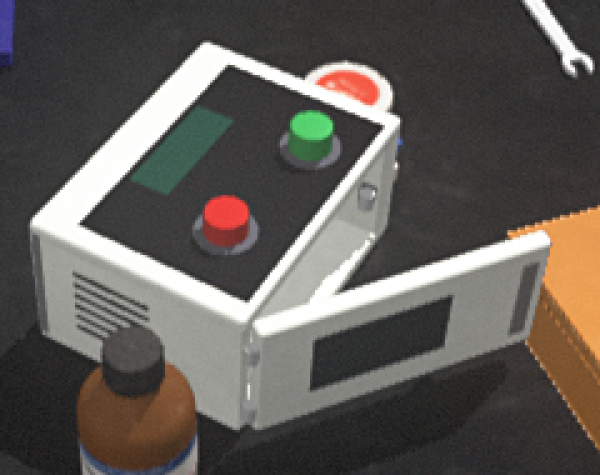

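View pics/z0.png

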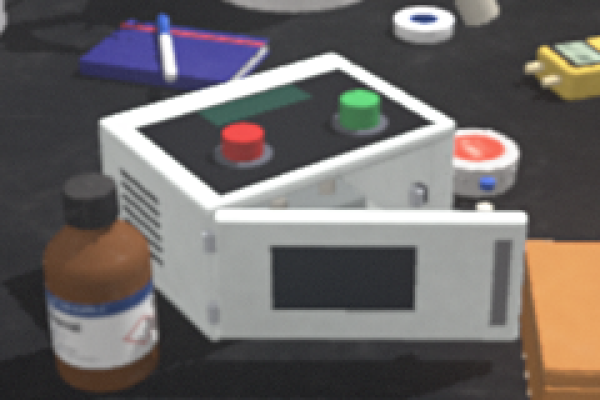

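The crops give sharper deck corners: side (233,260), (303,187), (379,217), (319,295) and scene (231,239), (322,212), (372,240), (276,272). The green key's cap top is at side (344.4,220) and scene (333.8,230). Its ring is at side (344,229) and scene (334,238).

```bash
python3 - <<'E'
from h import *
from workcell import bot
N=("scene","side");cs=[bot.calibration(n) for n in N]
P=dict(left=((231.2,238.8),(233.2,260)),back=((322.4,212),(303.2,187.2)),right=((371.6,239.6),(378.8,217.2)),front=((276.4,272),(319.2,294.8)),
dfree=((400.4,275.2),(439.2,264.4)),dh=((276.8,275.2),(322.8,302)),gtop=((333.8,230),(344.4,220)),rtop=((287.2,244.4),(310.8,252.4)),gring=((334,238.4),(344,228.8)),vial=((384,273),(379,236)))
W={}
for k,(a,b) in P.items():
    W[k]=tri(cs,[a,b]);print(k,W[k].round(4),[plane(c,u,.105).round(3)[:2].tolist() for c,u in zip(cs,(a,b))])
# warmer yaw: fit rect; local corners x back,y left
L=np.array([[70,95],[70,-95],[-70,-95],[-70,95]])/1e3
Q=np.array([W[k][:2] for k in("left","back","right","front")])
A=Q-Q.mean(0);U,S,Vt=np.linalg.svd(L.T@A);R=Vt.T@U.T
print('centre',Q.mean(0),'yaw',np.degrees(np.arctan2(R[1,0],R[0,0])),(A-L@R.T).round(4))
t=Q.mean(0);yaw=np.arctan2(R[1,0],R[0,0])
h=t+R@[-.07,.089];v=W['dfree'][:2]-h
e=R.T@v;print('hinge',h,'dfree local',e)
# outer face 13mm outside hinge; free edge at ~180-ish: shut vec (-.013,-.18?) rotate
print('angle',np.degrees(np.arctan2(-e[0],-e[1])-np.arctan2(.013,np.sqrt(max(e@e-.013**2,0)))), np.linalg.norm(e))
for k in('gtop','rtop','gring'): print(k,R.T@(W[k][:2]-t))
E
```

```text
left [ 0.6269 -0.1565  0.102 ] [[0.622, -0.154], [0.625, -0.153]]
back [ 0.6038 -0.3402  0.104 ] [[0.601, -0.338], [0.603, -0.34]]
right [ 0.472  -0.3294  0.0996] [[0.465, -0.321], [0.47, -0.323]]
front [ 0.4928 -0.1474  0.1012] [[0.487, -0.143], [0.492, -0.145]]
dfree [ 0.3617 -0.27    0.1024] [[0.359, -0.268], [0.362, -0.266]]
dh [ 0.4834 -0.1395  0.1017] [[0.48, -0.138], [0.482, -0.136]]
gtop [ 0.5099 -0.2793  0.1202] [[0.533, -0.301], [0.515, -0.296]]
rtop [ 0.5289 -0.199   0.1163] [[0.545, -0.209], [0.533, -0.212]]
gring [ 0.5087 -0.278   0.1052] [[0.509, -0.279], [0.509, -0.277]]
vial [ 0.4799 -0.3767  0.0144] [[0.38, -0.256], [0.457, -0.285]]
centre [ 0.54887595 -0.24339324] yaw -5.955289364241287 [[-0.0014 -0.0004]
 [-0.0048  0.0049]
 [ 0.0026  0.0012]
 [ 0.0036 -0.0058]]
hinge [ 0.48848768 -0.14761089] dfree local [-0.11341966 -0.13492913]
angle 35.820454675860276 0.1762665338901922
gtop [-0.03502275 -0.03975491]
rtop [-0.02444439  0.04207565]
gring [-0.0364156  -0.03854546]
```

```bash
python3 -m crank '[{"gripper":0,"travel":[-40,-37,0],"twist":[0,0,0]},{"gripper":0,"travel":[-40,-37,0],"twist":[0,0,0]},{"gripper":0,"travel":[-40,-37,0],"twist":[0,0,0]},{"gripper":0,"travel":[-40,-37,0],"twist":[0,0,0]},{"gripper":0,"travel":[-40,-37,0],"twist":[0,0,0]},{"gripper":0,"travel":[-40,-37,0],"twist":[0,0,0]},{"gripper":0,"travel":[-40,-37,0],"twist":[0,0,0]},{"gripper":0,"travel":[-40,-37,0],"twist":[0,0,0]}]' && python3 -m crank '[{"gripper":0,"travel":[-10,-55,0],"twist":[0,0,0]},{"gripper":0,"travel":[-10,-55,0],"twist":[0,0,0]},{"gripper":0,"travel":[-10,-55,0],"twist":[0,0,0]},{"gripper":0,"travel":[-10,-55,0],"twist":[0,0,0]},{"gripper":0,"travel":[-10,-55,0],"twist":[0,0,0]},{"gripper":0,"travel":[-10,-55,0],"twist":[0,0,0]},{"gripper":0,"travel":[0,0,0],"twist":[0,0,0]}]'
python3 - <<'E'
from h import *
from workcell import bot
o=bot.get_obs();print(o['ee_pos'],o['tcp_rot'],o['q'],o['time'],o['wrist_force'])
im=bot.camera("side");cv2.imwrite("pics/side1.png",im[...,::-1])
E
```

```text
time: 1.1
ee_pos: [0.3797, 0.1503, 0.2312]
tcp_rot: [180.0, 0.0, 163.4]
wrist_force: [1.3, 1.2, -1.0]
opening: 0.0001
grasp_force: 0.0
time: 1.98
ee_pos: [0.3414, -0.1844, 0.2307]
tcp_rot: [-180.0, -0.1, 163.0]
wrist_force: [-0.9, 0.3, -0.5]
opening: -0.0001
grasp_force: 0.0
[ 0.34137853 -0.18441702  0.23070747] [-1.79985642e+02 -6.29954704e-02  1.63040195e+02] [-2.83589972e+01 -1.69210159e+01 -1.00289679e+01  9.69509631e+01
 -2.65255994e-02 -1.13991864e+01] 1.975 [-0.86957185  0.25607704 -0.45939242]
```

View pics/side1.png

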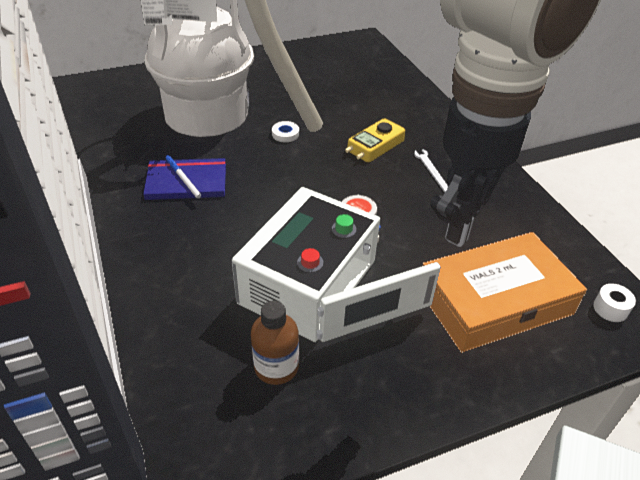

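The side view shows the closed gripper at about (458,235), above the free space in front of the door and clear of the orange box. Next I descend and approach the door.

```bash
python3 -m crank '[{"gripper":0,"travel":[0,0,53],"twist":[0,0,-0.15]},{"gripper":0,"travel":[0,0,53],"twist":[0,0,0]},{"gripper":0,"travel":[0,0,53],"twist":[0,0,0]},{"gripper":0,"travel":[0,0,0],"twist":[0,0,0]}]' && python3 -m crank '[{"gripper":0,"travel":[-11,-8.5,0],"twist":[0,0,0]},{"gripper":0,"travel":[-11,-8.5,0],"twist":[0,0,0]},{"gripper":0,"travel":[-11,-8.5,0],"twist":[0,0,0]},{"gripper":0,"travel":[-9,-7,0],"twist":[0,0,0]},{"gripper":0,"travel":[-9,-7,0],"twist":[0,0,0]}]' && python3 -m crank '[{"gripper":0,"travel":[-9,-7,0],"twist":[0,0,0]},{"gripper":0,"travel":[-9,-7,0],"twist":[0,0,0]},{"gripper":0,"travel":[-8,-4,0],"twist":[0,0,0]},{"gripper":0,"travel":[-8,-4,0],"twist":[0,0,0]},{"gripper":0,"travel":[-8,-4,0],"twist":[0,0,0]},{"gripper":0,"travel":[0,0,0],"twist":[0,0,0]}]'
```

```text
time: 2.52
ee_pos: [0.3405, -0.1791, 0.0693]
tcp_rot: [179.9, -0.3, 172.1]
wrist_force: [0.1, 0.4, 0.5]
opening: -0.0003
grasp_force: 0.0
time: 3.15
ee_pos: [0.388, -0.2283, 0.0723]
tcp_rot: [180.0, -0.0, 172.0]
wrist_force: [1.0, 0.5, -0.4]
opening: -0.0002
grasp_force: 0.2
time: 3.9
ee_pos: [0.4258, -0.2595, 0.0722]
tcp_rot: [-180.0, 0.0, 172.0]
wrist_force: [-0.3, -0.2, 0.4]
opening: -0.0001
grasp_force: 0.0
```

```bash
for i in 1 ; do python3 -m crank '[{"gripper":0,"travel":[-5,-1.5,0],"twist":[0,0,0]},{"gripper":0,"travel":[-5,-1.5,0],"twist":[0,0,0]},{"gripper":0,"travel":[0,0,0],"twist":[0,0,0]}]'; done;  python3 -m crank '[{"gripper":0,"travel":[-4,-0.5,0],"twist":[0,0,0]},{"gripper":0,"travel":[0,0,0],"twist":[0,0,0]}]'; python3 -m crank '[{"gripper":0,"travel":[-3,0,0],"twist":[0,0,0]},{"gripper":0,"travel":[0,0,0],"twist":[0,0,0]}]'
python3 - <<'E'
from h import *
from workcell import bot
im=bot.camera("side");im2=bot.camera("scene")
a=cv2.resize(im[150:370,220:500],None,fx=1.4,fy=1.4);b=cv2.resize(im2[150:370,190:470],None,fx=1.4,fy=1.4)
cv2.imwrite("pics/s2.png",np.hstack([a,b])[...,::-1])
E
```

```text
time: 4.28
ee_pos: [0.4352, -0.2637, 0.0723]
tcp_rot: [-180.0, 0.0, 172.0]
wrist_force: [-0.8, 0.9, 0.6]
opening: -0.0001
grasp_force: 0.0
time: 4.53
ee_pos: [0.4388, -0.2647, 0.0722]
tcp_rot: [-180.0, -0.0, 172.0]
wrist_force: [-0.2, 0.2, 0.6]
opening: -0.0001
grasp_force: 0.2
time: 4.78
ee_pos: [0.4414, -0.2651, 0.0721]
tcp_rot: [-180.0, -0.1, 172.0]
wrist_force: [-3.8, -1.1, 0.9]
opening: -0.0004
grasp_force: 1.7
```

View pics/s2.png

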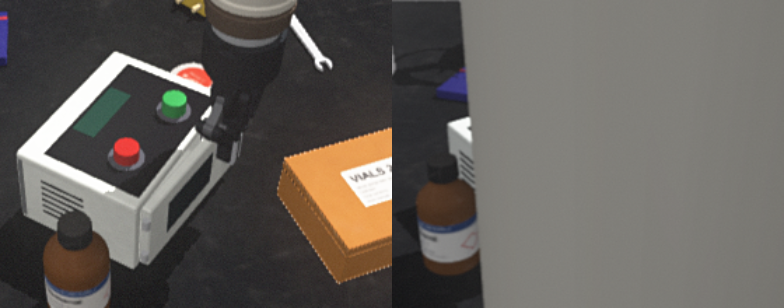

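The picture shows the door nearly shut with the fingers against it, and the catch beginning to resist. I keep pushing in small steps.

```bash
for i in 1; do python3 -m crank '[{"gripper":0,"travel":[-2,0,0],"twist":[0,0,0]},{"gripper":0,"travel":[0,0,0],"twist":[0,0,0]}]'; python3 -m crank '[{"gripper":0,"travel":[-2,0,0],"twist":[0,0,0]},{"gripper":0,"travel":[0,0,0],"twist":[0,0,0]}]'; python3 -m crank '[{"gripper":0,"travel":[-2,0,0],"twist":[0,0,0]},{"gripper":0,"travel":[0,0,0],"twist":[0,0,0]}]';done | grep -E "ee_pos|force:"
```

```text
ee_pos: [0.4443, -0.2653, 0.0724]
wrist_force: [0.2, -0.4, -0.3]
grasp_force: 0.0
ee_pos: [0.4461, -0.2656, 0.0724]
wrist_force: [0.2, -0.2, 0.8]
grasp_force: 0.0
ee_pos: [0.4479, -0.2659, 0.0723]
wrist_force: [0.3, 0.5, 0.4]
grasp_force: 0.0
```

```bash
for i in 1; do python3 -m crank '[{"gripper":0,"travel":[-2,0,0],"twist":[0,0,0]},{"gripper":0,"travel":[0,0,0],"twist":[0,0,0]}]'; python3 -m crank '[{"gripper":0,"travel":[-1.5,0,0],"twist":[0,0,0]},{"gripper":0,"travel":[0,0,0],"twist":[0,0,0]}]'; python3 -m crank '[{"gripper":0,"travel":[-1.5,0,0],"twist":[0,0,0]},{"gripper":0,"travel":[0,0,0],"twist":[0,0,0]}]';done | grep -E "ee_pos|force:"
```

```text
ee_pos: [0.4497, -0.2662, 0.0722]
wrist_force: [0.2, -0.4, -0.4]
grasp_force: 0.1
ee_pos: [0.4498, -0.2662, 0.0722]
wrist_force: [-7.0, 1.1, 4.5]
grasp_force: 4.1
ee_pos: [0.4499, -0.2662, 0.0721]
wrist_force: [-17.7, 1.5, 8.4]
grasp_force: 8.3
```

The door stopped rigidly at 17.7 N, above the catch's 11 N, so it is seated. I back off, rise, and look with the wrist camera.

```bash
python3 -m crank '[{"gripper":0,"travel":[12,0,0],"twist":[0,0,0]},{"gripper":0,"travel":[12,0,0],"twist":[0,0,0]},{"gripper":0,"travel":[0,0,-45],"twist":[0,0,0]},{"gripper":0,"travel":[0,0,-45],"twist":[0,0,0]},{"gripper":0,"travel":[0,0,-45],"twist":[0,0,0]},{"gripper":0,"travel":[0,0,0],"twist":[0,0,0]},{"gripper":0,"travel":[0,0,0],"twist":[0,0,0]}]'
python3 - <<'E'
from h import *
from workcell import bot
c=bot.calibration("wrist");im=bot.camera("wrist");cv2.imwrite("pics/w1.png",im[...,::-1])
K,T=cal(c);print(ray(c,(320,240)),c["vfov"])
def g(im):
    h=cv2.cvtColor(im,cv2.COLOR_RGB2HSV);H,S,V=cv2.split(h)
    m=((H>50)&(H<75)&(S>120)&(V>90)).astype(np.uint8)
    n,l,s,ct=cv2.connectedComponentsWithStats(m)
    return [(s[i].tolist(),ct[i].round(1)) for i in range(1,n) if s[i,4]>60]
for s,ct in g(im): print(s,ct,plane(c,ct,.122),plane(c,ct,.115))
c2=bot.calibration("side");im=bot.camera("side");print('side',g(im));cv2.imwrite("pics/side3.png",im[...,::-1])
E
```

```text
time: 7.25
ee_pos: [0.4286, -0.2632, 0.2068]
tcp_rot: [180.0, 0.0, 172.0]
wrist_force: [0.2, 0.0, -0.7]
opening: -0.0001
grasp_force: 0.0
(array([ 0.35812065, -0.25314448,  0.3480436 ]), array([ 0.26222311, -0.03790442, -0.96439778])) 71.03366055519051
side [([336, 214, 17, 13, 173], array([344. , 220.2]))]
```

View pics/w1.png

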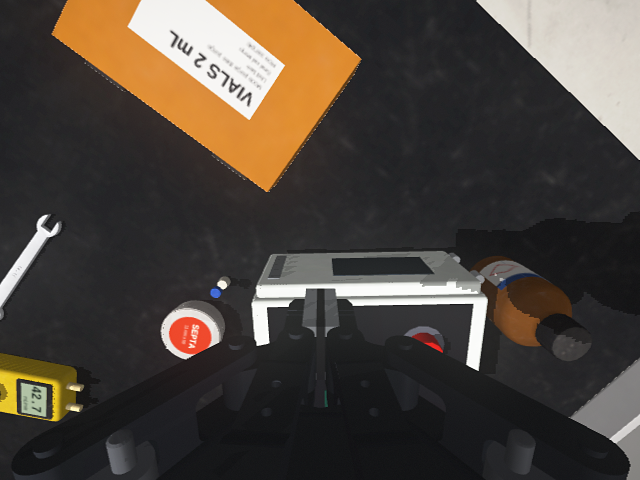

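View pics/side3.png

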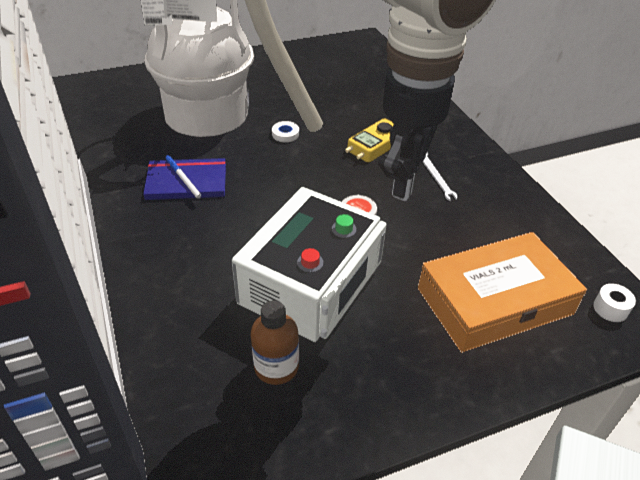

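The door is shut flush in both pictures. The bottle, tin and vial stand where they were. I move over the green key.

```bash
python3 -m crank '[{"gripper":0,"travel":[-28,-1.5,0],"twist":[0,0,0]},{"gripper":0,"travel":[-27,-1.5,0],"twist":[0,0,0]},{"gripper":0,"travel":[-27,-1.5,0],"twist":[0,0,0]},{"gripper":0,"travel":[0,0,35],"twist":[0,0,0]},{"gripper":0,"travel":[0,0,33],"twist":[0,0,0]},{"gripper":0,"travel":[0,0,0],"twist":[0,0,0]},{"gripper":0,"travel":[0,0,0],"twist":[0,0,0]}]'
python3 - <<'E'
from h import *
from workcell import bot
o=bot.get_obs();print(o['ee_pos'],o['wrist_force'])
im=bot.camera("side");im2=bot.camera("scene")
a=cv2.resize(im[170:290,280:410],None,fx=3,fy=3);b=cv2.resize(im2[180:300,260:390],None,fx=3,fy=3)
cv2.imwrite("pics/s4.png",np.hstack([a,b])[...,::-1])
E
```

```text
time: 8.22
ee_pos: [0.5095, -0.2792, 0.1401]
tcp_rot: [-180.0, 0.0, 172.0]
wrist_force: [0.6, 0.3, 0.3]
opening: 0.0001
grasp_force: 0.0
[ 0.50947757 -0.27920919  0.14014942] [0.60069459 0.25431386 0.29622992]
```

View pics/s4.png

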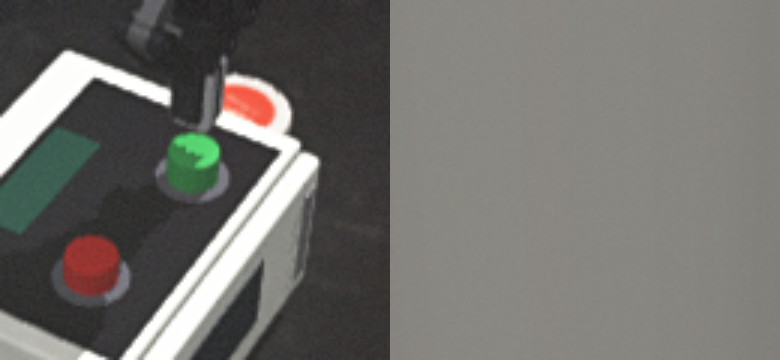

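The fingertips are centred over the green cap, about 20 mm above it. I descend slowly.

```bash
python3 -m crank '[{"gripper":0,"travel":[0,0,7],"twist":[0,0,0]},{"gripper":0,"travel":[0,0,5],"twist":[0,0,0]},{"gripper":0,"travel":[0,0,0],"twist":[0,0,0]}]' | grep -E "ee_pos|wrist"; for k in 1 2 3 4 5 6 7; do python3 -m crank '[{"gripper":0,"travel":[0,0,1],"twist":[0,0,0]},{"gripper":0,"travel":[0,0,0],"twist":[0,0,0]}]' | grep -E "ee_pos|wrist"; done
```

```text
ee_pos: [0.5092, -0.279, 0.1267]
wrist_force: [-0.1, 0.3, 0.0]
ee_pos: [0.5095, -0.2791, 0.1263]
wrist_force: [0.3, 0.2, -0.8]
ee_pos: [0.5094, -0.2791, 0.1252]
wrist_force: [-0.1, 0.0, 0.1]
ee_pos: [0.5095, -0.2791, 0.1243]
wrist_force: [-1.0, 0.9, 1.0]
ee_pos: [0.5094, -0.2792, 0.1232]
wrist_force: [0.1, 0.2, -0.2]
ee_pos: [0.5095, -0.2791, 0.1222]
wrist_force: [0.3, -0.2, 0.3]
ee_pos: [0.5095, -0.2792, 0.1217]
wrist_force: [-1.2, -0.8, 4.5]
ee_pos: [0.5095, -0.2792, 0.1207]
wrist_force: [-1.6, 1.4, 6.0]
```

```bash
for k in 1 2 3; do python3 -m crank '[{"gripper":0,"travel":[0,0,0.5],"twist":[0,0,0]},{"gripper":0,"travel":[0,0,0],"twist":[0,0,0]}]' | grep -E "ee_pos|wrist"; done
```

```text
ee_pos: [0.5095, -0.2792, 0.1203]
wrist_force: [-2.4, 0.6, 6.9]
ee_pos: [0.5095, -0.2792, 0.1199]
wrist_force: [-2.2, 1.4, 7.3]
ee_pos: [0.5095, -0.2792, 0.1194]
wrist_force: [-2.7, 1.1, 7.6]
```

```bash
for k in 1 2 3; do python3 -m crank '[{"gripper":0,"travel":[0,0,0.4],"twist":[0,0,0]},{"gripper":0,"travel":[0,0,0],"twist":[0,0,0]}]' | grep -E "ee_pos|wrist"; done
```

```text
ee_pos: [0.5095, -0.2792, 0.119]
wrist_force: [-1.7, -0.3, 7.5]
ee_pos: [0.5095, -0.2792, 0.1185]
wrist_force: [-1.6, 1.8, 5.6]
ee_pos: [0.5095, -0.2792, 0.118]
wrist_force: [-1.1, 1.0, 5.3]
```

```bash
for k in 1 2; do python3 -m crank '[{"gripper":0,"travel":[0,0,0.4],"twist":[0,0,0]},{"gripper":0,"travel":[0,0,0],"twist":[0,0,0]}]' | grep -E "ee_pos|wrist"; done
```

```text
ee_pos: [0.5095, -0.2792, 0.1174]
wrist_force: [-1.7, 1.3, 4.8]
ee_pos: [0.5095, -0.2792, 0.1167]
wrist_force: [-0.9, 0.9, 4.1]
```

The force peaked at about 7.6 N and fell to about 4.1 N, which is the click. I release the key and retreat.

```bash
python3 -m crank '[{"gripper":0,"travel":[0,0,-10],"twist":[0,0,0]},{"gripper":0,"travel":[0,0,-30],"twist":[0,0,0]},{"gripper":0,"travel":[0,0,-40],"twist":[0,0,0]},{"gripper":0,"travel":[30,0,-10],"twist":[0,0,0]},{"gripper":0,"travel":[40,0,0],"twist":[0,0,0]},{"gripper":0,"travel":[0,0,0],"twist":[0,0,0]},{"gripper":0,"travel":[0,0,0],"twist":[0,0,0]}]'
python3 - <<'E'
from h import *
from workcell import bot
a=cv2.imread("pics/side3.png")[170:400,200:460].astype(int);b=bot.camera("side")[170:400,200:460,::-1].astype(int)
d=(abs(a-b).max(2)>60);print(d.sum(), [ (int(x.min())+o,int(x.max())+o) for x,o in zip(np.nonzero(d),(170,200))] if d.any() else '')
cv2.imwrite("pics/e.png",cv2.resize(b.astype(np.uint8),None,fx=2,fy=2))
E
```

```text
time: 13.32
ee_pos: [0.4404, -0.2695, 0.2071]
tcp_rot: [-180.0, 0.0, 172.0]
wrist_force: [0.9, 0.1, -0.2]
opening: -0.0003
grasp_force: 0.0
463 [(171, 317), (286, 414)]
```

View pics/e.png

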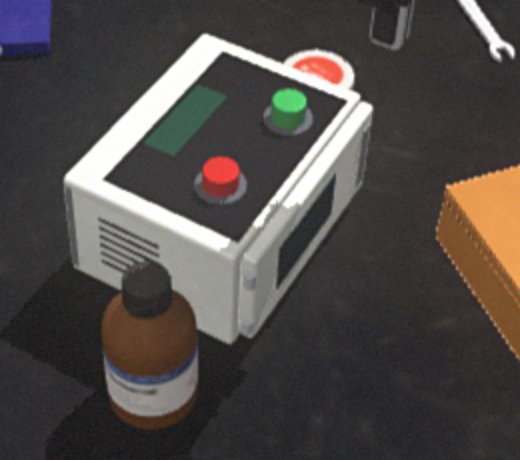

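The door is shut, the green key has sprung back up, the bystanders are in place and the gripper is clear.

```bash
python3 -c "
from workcell import bot
print(bot.job_done())"
```

```text
the job is handed in; nothing more can be done
None
```

The door is shut on its catch, the green key was pressed to its click and let go, the red key and bystanders were not touched, and the job is handed in (about 13 s of robot time).

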